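# Set the hold-down cap on the plaster model's fixture

### The job

Two hold-down fixtures stand on the bench, each with a plaster model under its bar and a knurled cap already started on its thread. On the fixture that holds the round stepped model, screw the cap down (clockwise) until it bottoms out, then back it off a quarter turn so that the plaster is not pinched, and finish still gripping the cap there so it cannot creep while a colleague locks it. Leave the other fixture's cap, the models and the other things on the bench as they are.

Things in the scene. Friction and masses are not known exactly. Their poses are not given: they have to be found in the camera images.
- stack_mid (a point): centre of the round stepped white plaster model: five stacked discs, 72 mm in diameter at the foot, 48 mm at the top, 74 mm tall, loose on the place of one of the two fixtures
- frame_mid (a point): centre of the square white plaster model: two 66 mm square slabs joined by four pillars, 74 mm tall, loose on the place of the other fixture
- cap_a: cap of fixture a: round knurled aluminium cap, 43 mm in diameter and 32 mm tall, plain round side (may be gripped at any yaw), on a steel column; origin at the cap's centre, half-way up, on its vertical screw axis; its x axis points along the raised pointer bar on top. Its centre is 124 mm above the work surface when bottomed out and rises 8 mm per turn as it unscrews
- screw_a (a joint): how far cap a is unscrewed, rad: 0 = bottomed out on its collar (hard stop), grows as the cap turns anticlockwise seen from above (about world +z), so clockwise screws it down. Starts between 2.6 and 4.6. Stays where it is left; turning takes less than 0.1 N m
- mark_a (a point): outer end of the pointer bar on top of cap a, 18 mm from its axis
- place_a (a point): fixture a: place where a model stands, on top of its 12 mm plywood base (180 x 100 mm, fixed to the bench); this point is 85 mm from the cap's axis along the fixture's x axis. Over the model a fixed steel bar 18 mm wide runs out from the column, its top 96 mm above the work surface; above it only a collar 30 mm in diameter and 12 mm high, on which the cap bottoms out
- cap_b: cap of fixture b: round knurled aluminium cap, 43 mm in diameter and 32 mm tall, plain round side (may be gripped at any yaw), on a steel column; origin at the cap's centre, half-way up, on its vertical screw axis; its x axis points along the raised pointer bar on top. Its centre is 124 mm above the work surface when bottomed out and rises 8 mm per turn as it unscrews
- screw_b (a joint): how far cap b is unscrewed, rad: 0 = bottomed out on its collar (hard stop), grows as the cap turns anticlockwise seen from above (about world +z), so clockwise screws it down. Starts between 2.6 and 4.6. Stays where it is left; turning takes less than 0.1 N m
- mark_b (a point): outer end of the pointer bar on top of cap b, 18 mm from its axis
- place_b (a point): fixture b: place where a model stands, on top of its 12 mm plywood base (180 x 100 mm, fixed to the bench); this point is 85 mm from the cap's axis along the fixture's x axis. Over the model a fixed steel bar 18 mm wide runs out from the column, its top 96 mm above the work surface; above it only a collar 30 mm in diameter and 12 mm high, on which the cap bottoms out
- saddle_mid (a point): centre of a U-shaped light wooden block, 70 x 40 x 46 mm, loose between the fixtures (bystander); point 20 mm up
- hoop_mid (a point): centre of a white plaster ring lying flat, 90 mm outside, 56 mm inside, 22 mm tall (bystander)
- mallet_grip (a point): middle of the handle of a hammer lying on the bench (bystander)
Mind the look-alikes: they are no part of the job. What is shaped like the part that bears stack_mid but turquoise is not meant.

How it is judged:
By the outcome, as a careful person would: the job done as asked, in the order asked, and still so for the second after the job is handed in, while the arm keeps its last pose, push and grip.
It also fails if it takes over 58 s, if anything falls off the work surface, if the arm or the gripper's body presses on something with over 40 N, if the wrist force passes 120 N, or if a joint passes its speed limit or range.

### The arm

A 6-joint arm with a two-finger parallel gripper is mounted at the origin on the work surface. World frame = base frame: x ahead of the robot, y to its left, z up, the work surface at z = 0. Lengths are in m, angles in rad, forces in N, time in s.
With the tool pointing down it reaches from about 0.35 to 0.975 m from the base axis. Payload 4.9 kg.
Tool frame: the origin (TCP) lies at the very end of the fingers, on their centre line; the grasp point (between the pads) lies 19 mm behind it; z points along the fingers, y is the line along which they close (so a half turn about z gives the same grasp; the last joint's range is limited). The gripper opens to 85 mm and grips with 20 to 120 N. Pads are 22 mm wide; open, the fingers measure 114 mm over their backs; the gripper's body (76 mm by 85 mm) begins 54 mm behind the grasp point. The pads swing forward as they close: fully open they stand 13 mm farther back than shut.
Start: joints at [1.123, 0.053, 1.613, -0, 1.476, -0.119], TCP at [0.202, 0.592, 0.231] pointing down, gripper open.
Joint ranges: [-3.01, 3.01], [-1.01, 2.22], [0.06, 2.58], [-1.02, 4.17], [0.09, 2.62], [-3.14, 3.14]. Speed limits (rad/s): [2.57, 2.57, 3.14, 3.14, 3.14, 3.14].

### API

Orientations are given as a rotation vector (axis times angle).
In Python, from station import ctrl, imaging gives the robot as it stands.
- The arm moves only by the tool play_rows, never from a script. Its argument "series" is a list of rows, each a list of 3 entries, a list of its own where there are three numbers: the opening, from 0 (shut) to 1 (fully open), then the shift along the tool's x, y, z each as a share of 0.05 m, from -1 to 1, then the turn, a rotation vector about the tool's x, y, z each as a share of 8 degrees, from -1 to 1. In form: [[grip, [dx, dy, dz], [ax, ay, az]], ...]. A call has 1 to 8 rows; each row shifts and turns the commanded pose from where the row before left it, along the tool's axes as they then stand; what a row does not reach is not made up. A row lasts 1/8 s, in which the tool goes at most 62.5 mm and 10.7 degrees, less where a joint would pass 70% of its speed; a pose out of reach is approached as far as the arm can. A call with a number of a shift or a turn outside -1 to 1 is refused whole. A call with a gripper value outside its range is refused whole. The fingers move at their own pace and stop on an object; "force" is the grip in N (left out, the last holds). Time passes only in rows, so rows that do not move let the fingers close. It gives the time, the measured TCP pose, the force, the opening and the grip force at its end, in the units of the state.
- ctrl.get_obs(): the state, without advancing time (a new reading comes with each control period).
- imaging.get_image(name): name is "scene" or "top"; returns a dict with "color" (480x640x3 uint8, blue, green, red), "fx", "fy", "cx", "cy" (pixels), "D" ([k1, k2, p1, p2, k3] as OpenCV has them; the pictures are not rectified), "extrinsics" (4x4, takes a point from world to camera coordinates). Camera axes: x right, y down, z forward; pixel columns grow to the right and rows downward; lengths in m; the calibration is good to about 2 mm. A picture is of the moment at which its call begins. There is no depth.
- ctrl.finish_job(): hands the job in; it is judged then, once.
The state is a dict: "t": time; "q": joint angles; "dq": joint speeds; "effort": joint torques, N m; "tool_pos": TCP position; "tool_rot": TCP orientation; "contact_force": force on the tool from outside, world axes, zero at the start; "wrist_torque": the same for the moment, N m; "opening": finger opening in m; "grip_force": force on a finger pad.
Only numpy, scipy, OpenCV 4.12 (cv2) and the standard library are available. Lean on these libraries where they do the work, as an engineer would, in place of code of your own. Each camera call takes 0.05 s, during which the arm holds its last target. There are 200 camera calls.

## Working session

There is one attempt and no reset: what is moved stays moved. The work goes in short steps, Python scripts to look and compute and a tool call to move; the robot and the scene stay as the last step left them, time stands still between calls to the robot, and variables do not carry over. Pictures are saved under pics/ and viewed, at most 10 in all, crops included, and the job is handed in when it is done.

Besides the shell and the picture viewer there is one more tool, called as a command line: name --argument value ..., lists and objects as JSON in quotes. play_rows: Moves the arm, as the interface text tells. Shift numbers are shares of 0.05 m and turn numbers shares of 8 degrees, none past 1 either way. Its arguments: {"type":"object","properties":{"series":{"type":"array"},"force":{"type":"number"}},"required":["series"]}

```bash
mkdir -p pics; cat > h.py <<'E'
import numpy as np, cv2
from station import ctrl, imaging
def shot(n,f):
    im=imaging.get_image(n); cv2.imwrite('pics/'+f,im['color']); return im
def ray(im,u,v):
    K=np.array([[im['fx'],0,im['cx']],[0,im['fy'],im['cy']],[0,0,1.]])
    p=cv2.undistortPoints(np.array([[[u,v]]],float),K,np.array(im['D'],float))[0,0]
    E=np.array(im['extrinsics']); R=E[:3,:3];t=E[:3,3]
    return -R.T@t, R.T@np.array([p[0],p[1],1])
def plane(im,u,v,z):
    o,d=ray(im,u,v); return o+d*(z-o[2])/d[2]
def proj(im,P):
    K=np.array([[im['fx'],0,im['cx']],[0,im['fy'],im['cy']],[0,0,1.]])
    E=np.array(im['extrinsics']); r=cv2.Rodrigues(E[:3,:3])[0]
    return cv2.projectPoints(np.array(P,float).reshape(-1,1,3),r,E[:3,3],K,np.array(im['D'],float))[0][:,0]
E
python3 - <<'E'
from h import *
a=shot('scene','s0.png');b=shot('top','t0.png')
for i in(a,b):print(i['fx'],ray(i,320,240))
print(ctrl.get_obs())
E
```

```text
620.3584834783439 (array([1.33762504, 0.64634666, 1.4011255 ]), array([-0.48154765, -0.38568278, -0.78704662]))
503.46436735680624 (array([ 0.28613599, -0.02454008,  1.42982039]), array([ 0.19093215,  0.00714539, -0.98159828]))
{'t': 0.1, 'q': array([ 1.12301526e+00,  5.33088280e-02,  1.61417856e+00,  1.16590386e-05,
        1.47597032e+00, -1.19007890e-01]), 'dq': array([-0.00061656, -0.00123268, -0.00159726, -0.0009124 ,  0.00046863,
        0.00148503]), 'effort': array([-8.56994266e-04, -3.94904423e+01, -3.71361959e+01, -1.66577938e-04,
        3.95604133e-03,  1.72956870e-06]), 'tool_pos': array([0.20155645, 0.59101175, 0.23016173]), 'tool_rot': array([-5.14027266e-01, -3.09871362e+00,  2.80719041e-03]), 'contact_force': array([-0.41656498,  0.02957776, -0.38310834]), 'wrist_torque': array([ 0.02878203, -0.01467004,  0.00932937]), 'grip_force': 0.0, 'opening': 0.08521542064540336}
```

View pics/s0.png

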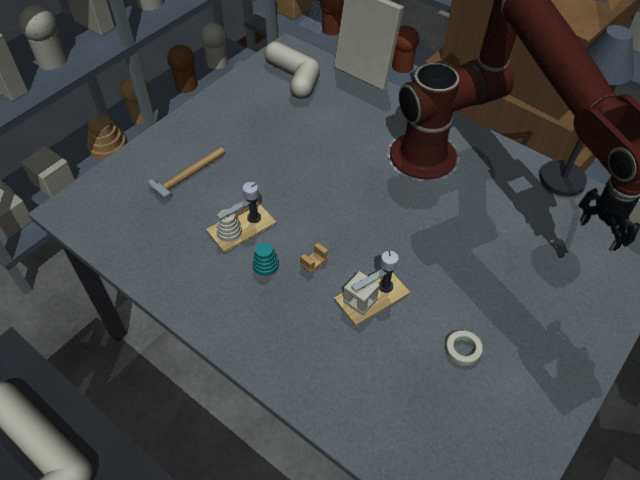

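View pics/t0.png

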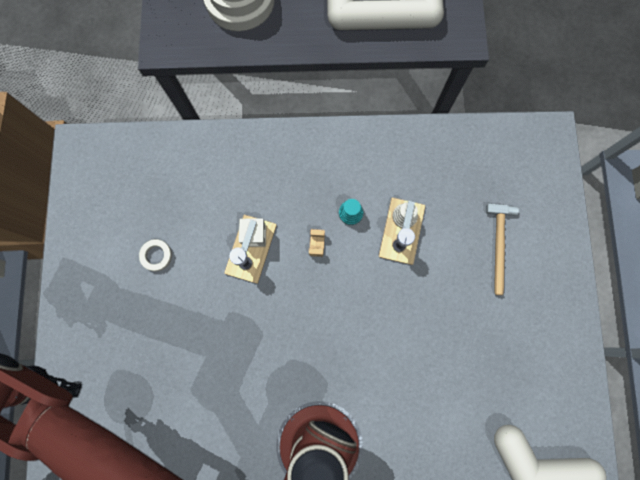

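The scene view shows the white stepped model at (229,228) under the bar whose cap is at (250,190); in the top view these are (405,212) and (406,237). Things that could be mistaken for them are the turquoise stepped model at scene (265,258) / top (351,211), and the square model's fixture, with its cap at scene (390,260) / top (241,257). I choose the cap at scene (250,190) / top (406,237) and check it in a crop.

```bash
python3 - <<'E'
from h import *
s=cv2.imread('pics/s0.png')[165:255,195:285];t=cv2.imread('pics/t0.png')[190:280,365:455]
cv2.imwrite('pics/c0.png',np.hstack([cv2.resize(x,(400,400),interpolation=cv2.INTER_CUBIC) for x in(s,t)]))
a=imaging.get_image('scene');b=imaging.get_image('top')
for z in(.139,.145):print(z,plane(a,250.5,187.5,z),plane(b,406,236,z))
for u,v in[(250,190),(251,188)]:
  o1,d1=ray(a,u,v);o2,d2=ray(b,406,237)
  k=np.linalg.lstsq(np.c_[d1,-d2],o2-o1,rcond=None)[0];print(o1+k[0]*d1,o2+k[1]*d2)
E
```

```text
0.139 [ 0.54116721 -0.23834265  0.139     ] [ 0.54274595 -0.2399741   0.139     ]
0.145 [ 0.54495348 -0.23413694  0.145     ] [ 0.54155317 -0.23897272  0.145     ]
[ 0.54183494 -0.24099431  0.12757868] [ 0.54229049 -0.24170054  0.12778609]
[ 0.53946246 -0.23844819  0.13545972] [ 0.54067229 -0.24032868  0.13601137]
```

View pics/c0.png

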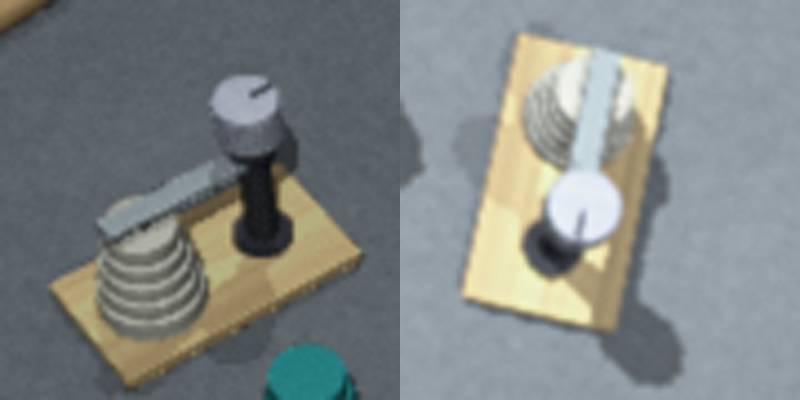

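The crop confirms it: a white stepped model under the bar, with the turquoise one standing free beside it. The cap axis is at about (0.541, -0.240). I go above it.

play_rows --series '[[1,[-0.4,-0.45,0],[0,0,0]],[1,[-0.7,-0.8,0],[0,0,0]],[1,[-0.7,-0.8,0],[0,0,0]],[1,[-0.7,-0.8,0],[0,0,0]],[1,[-0.7,-0.8,0],[0,0,0]],[1,[-0.7,-0.8,0],[0,0,0]],[1,[-0.7,-0.8,0],[0,0,0]],[1,[-0.7,-0.8,0],[0,0,0]]]' --force 40

```text
t: 1.2
tool_pos: [0.3552, 0.2181, 0.2313]
tool_rot: [0.513, 3.099, 0.0]
contact_force: [0.7, -0.3, -0.3]
opening: 0.0855
grip_force: 0.0
```

play_rows --series '[[1,[-0.7,-0.8,0],[0,0,0]],[1,[-0.7,-0.8,0],[0,0,0]],[1,[-0.7,-0.8,0],[0,0,0]],[1,[-0.7,-0.8,0],[0,0,0]],[1,[-0.7,-0.8,0],[0,0,0]],[1,[-0.7,-0.8,0],[0,0,0]],[1,[-0.7,-0.8,0],[0,0,0]],[1,[-0.7,-0.8,0],[0,0,0]]]'

```text
t: 2.2
tool_pos: [0.5169, -0.1754, 0.2312]
tool_rot: [0.515, 3.099, 0.0]
contact_force: [-0.2, -0.3, 0.1]
opening: 0.0858
grip_force: 0.0
```

play_rows --series '[[1,[0,0,0],[0,0,-1]],[1,[0,0,0],[0,0,-1]],[1,[0,0,0],[0,0,-1]],[1,[0,0,0],[0,0,-1]],[1,[0,0,0],[0,0,-1]],[1,[0,0,0],[0,0,-1]],[1,[0,0,0],[0,0,0]]]'

```text
t: 3.08
tool_pos: [0.5165, -0.1736, 0.2311]
tool_rot: [0.788, -3.041, -0.0]
contact_force: [-0.4, 0.4, -0.4]
opening: 0.0855
grip_force: 0.0
```

```bash
cat >> h.py <<'E'
def todo(p):
    o=ctrl.get_obs();R=cv2.Rodrigues(np.array(o['tool_rot']))[0]
    print('t',o['t'],'pos',o['tool_pos'].round(4),'q',o['q'].round(3),'x',R[:,0].round(3),'z',R[:,2].round(4))
    print('units',(R.T@(np.array(p)-o['tool_pos'])/.05).round(3),'F',o['contact_force'].round(2),'M',o['wrist_torque'].round(3),'open',o['opening'],'grip',o['grip_force'])
E
python3 - <<'E'
from h import *
todo([.541,-.240,.18])
a=shot('scene','s1.png');cv2.imwrite('pics/c1.png',cv2.resize(a['color'][120:270,170:330],(800,600*5//4*1)[:1]+(600,)))
print(proj(a,[[.541,-.24,.1445],[.541,-.24,.2]]))
E
```

```text
t 3.075 pos [ 0.5165 -0.1736  0.2311] q [-0.461 -0.139  1.799  0.     1.482 -2.539] x [-0.874 -0.486  0.   ] z [-4.e-04  2.e-04 -1.e+00]
units [ 0.216 -1.4    1.021] F [-0.44  0.38 -0.35] M [-0.046  0.042 -0.029] open 0.08547624619226493 grip 0.0
[[249.9249099  185.83465011]
 [248.09582034 171.74445632]]
```

View pics/c1.png

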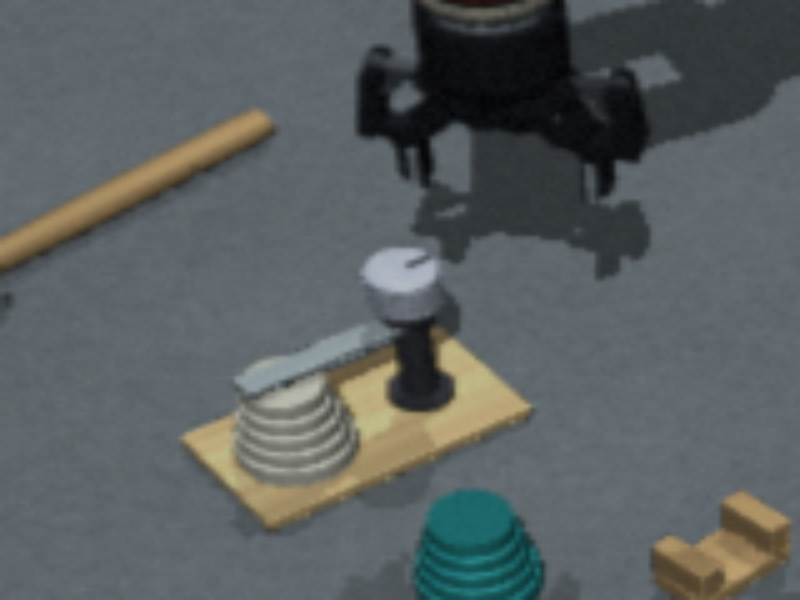

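play_rows --series '[[1,[0.1,-0.7,0],[0,0,0]],[1,[0.08,-0.67,0],[0,0,0]],[1,[0,0,0.8],[0,0,0]],[1,[0,0,0.8],[0,0,0]],[1,[0,0,0.55],[0,0,0]],[1,[0,0,0.3],[0,0,0]],[1,[0,0,0],[0,0,0]]]'

```text
t: 4.0
tool_pos: [0.5416, -0.2375, 0.1078]
tool_rot: [0.789, -3.039, -0.002]
contact_force: [0.0, 0.3, 0.4]
opening: 0.0852
grip_force: 0.0
```

```bash
python3 - <<'E'
from h import *
todo([.542,-.238,.108])
a=shot('scene','s2.png');b=shot('top','t2.png')
cv2.imwrite('pics/c2.png',np.hstack([cv2.resize(a['color'][140:230,205:295],(400,400),interpolation=2),cv2.resize(b['color'][190:280,365:455],(400,400),interpolation=2)]))
E
```

```text
t 4.0 pos [ 0.5416 -0.2375  0.1078] q [-0.539  0.082  1.796 -0.     1.266 -2.618] x [-0.874 -0.487  0.001] z [-0.0018  0.0011 -1.    ]
units [-0.002 -0.013 -0.004] F [0.03 0.29 0.36] M [-0.016 -0.008  0.005] open 0.08521556275851548 grip 0.0
```

View pics/c2.png

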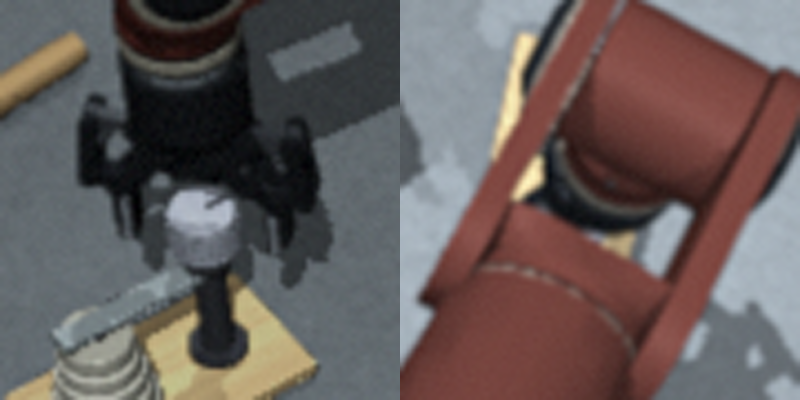

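The cap at crop (203,230) sits between the two fingers, with tips at about (130,235) and (290,240), and the pointer is still visible. I close on it.

play_rows --series '[[0.3,[0,0,0],[0,0,0]],[0.3,[0,0,0],[0,0,0]],[0.3,[0,0,0],[0,0,0]],[0.3,[0,0,0],[0,0,0]],[0.3,[0,0,0],[0,0,0]],[0.3,[0,0,0],[0,0,0]]]' --force 40

```text
t: 4.85
tool_pos: [0.543, -0.2387, 0.11]
tool_rot: [-0.79, 3.039, -0.004]
contact_force: [0.8, -4.7, 5.8]
opening: 0.042
grip_force: 41.0
```

```bash
python3 - <<'E'
from h import *
todo([.542,-.238,.108])
E
```

```text
t 4.85 pos [ 0.543  -0.2387  0.11  ] q [-5.390e-01  8.000e-02  1.794e+00 -1.000e-03  1.265e+00 -2.619e+00] x [-0.873 -0.487 -0.001] z [ 0.0022 -0.002  -1.    ]
units [0.01  0.022 0.041] F [ 0.75 -4.71  5.76] M [-0.687 -0.254  0.012] open 0.04199771232282885 grip 41.04383826255798
```

play_rows --series '[[0.3,[0,0,0],[0,0,0.5]],[0.3,[0,0,0.003],[0,0,1]],[0.3,[0,0,0.003],[0,0,1]],[0.3,[0,0,0.003],[0,0,1]],[0.3,[0,0,0.003],[0,0,1]],[0.3,[0,0,0.003],[0,0,1]],[0.3,[0,0,0.003],[0,0,1]],[0.3,[0,0,0.003],[0,0,0.5]]]'

```text
t: 5.85
tool_pos: [0.543, -0.2403, 0.1089]
tool_rot: [0.732, 3.051, -0.007]
contact_force: [2.6, -9.7, 3.1]
opening: 0.0424
grip_force: 40.9
```

```bash
python3 - <<'E'
from h import *
todo([.542,-.238,.108])
a=shot('scene','s3.png')
cv2.imwrite('pics/c3.png',cv2.resize(a['color'][140:230,205:295],(600,600),interpolation=2))
E
```

```text
t 5.85 pos [ 0.543  -0.2403  0.1089] q [-0.54   0.082  1.794 -0.003  1.26  -1.639] x [-0.891  0.454 -0.005] z [ 0.0027 -0.0055 -1.    ]
units [0.039 0.033 0.017] F [ 2.62 -9.74  3.08] M [-1.412 -0.277  0.108] open 0.04243280340131157 grip 40.92531502246857
```

View pics/c3.png

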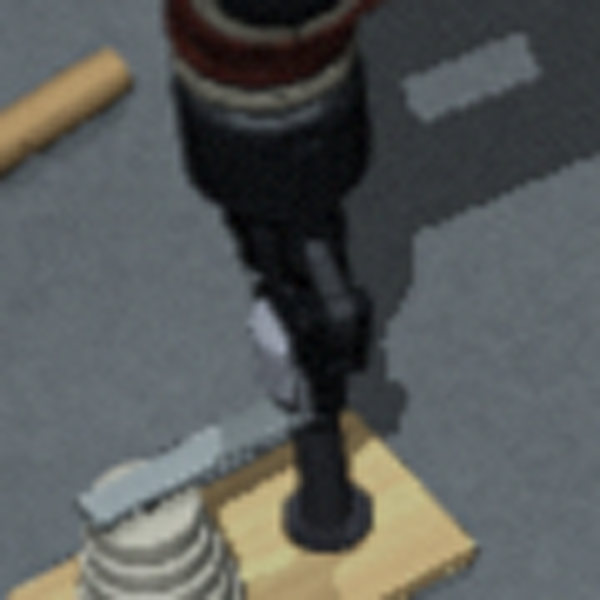

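The cap is held, with one finger now in front of it at (340,330) hiding the pointer, so I go on by torque. I correct the centring by 3 mm and keep turning.

play_rows --series '[[0.3,[-0.05,-0.04,0],[0,0,0.5]],[0.3,[0,0,0.003],[0,0,1]],[0.3,[0,0,0.003],[0,0,1]],[0.3,[0,0,0.003],[0,0,1]],[0.3,[0,0,0.003],[0,0,1]],[0.3,[0,0,0.003],[0,0,1]],[0.3,[0,0,0.003],[0,0,1]],[0.3,[0,0,0.003],[0,0,0.5]]]'

```text
t: 6.9
tool_pos: [0.5417, -0.2413, 0.1074]
tool_rot: [-2.079, -2.351, 0.006]
contact_force: [-8.4, -3.4, 10.1]
opening: 0.0425
grip_force: 41.7
```

```bash
python3 - <<'E'
from h import *
todo([.543,-.241,.108])
E
```

```text
t 6.9 pos [ 0.5417 -0.2413  0.1074] q [-0.543  0.087  1.791 -0.003  1.267 -0.665] x [-0.122  0.993  0.   ] z [-5.e-03 -5.e-04 -1.e+00]
units [ 0.002  0.027 -0.013] F [-8.36 -3.38 10.09] M [-0.402  1.176  0.141] open 0.04248880029121506 grip 41.70934796333313
```

play_rows --series '[[0.3,[0,-0.05,0],[0,0,0.5]],[0.3,[0,0,0.003],[0,0,1]],[0.3,[0,0,0.003],[0,0,1]],[0.3,[0,0,0.003],[0,0,1]],[0.3,[0,0,0.003],[0,0,1]],[0.3,[0,0,0],[0,0,0]]]'

```text
t: 7.65
tool_pos: [0.5406, -0.2411, 0.1067]
tool_rot: [-2.705, -1.597, 0.002]
contact_force: [-1.9, -1.3, 6.8]
opening: 0.042
grip_force: 41.4
```

```bash
python3 - <<'E'
from h import *
todo([.541,-.241,.108])
E
```

```text
t 7.65 pos [ 0.5406 -0.2411  0.1067] q [-5.450e-01  8.400e-02  1.796e+00 -1.000e-03  1.263e+00 -4.100e-02] x [ 0.483  0.876 -0.   ] z [-1.3e-03  2.0e-04 -1.0e+00]
units [ 0.006  0.007 -0.026] F [-1.85 -1.31  6.76] M [-0.277  0.342 -0.044] open 0.04199150818729722 grip 41.37718141078949
```

play_rows --series '[[0.3,[0,0,0.002],[0,0,0.5]],[0.3,[0,0,0.002],[0,0,0.5]],[0.3,[0,0,0.002],[0,0,0.5]],[0.3,[0,0,0.002],[0,0,0.5]],[0.3,[0,0,0],[0,0,0]]]'

```text
t: 8.28
tool_pos: [0.5402, -0.2408, 0.1063]
tool_rot: [-2.899, -1.205, 0.003]
contact_force: [-3.6, -1.1, 8.8]
opening: 0.0418
grip_force: 41.5
```

```bash
python3 - <<'E'
from h import *
todo([.541,-.241,.108])
E
```

```text
t 8.275 pos [ 0.5402 -0.2408  0.1063] q [-0.545  0.084  1.797 -0.     1.263  0.238] x [ 0.705  0.709 -0.001] z [-0.0024  0.001  -1.    ]
units [ 0.008  0.014 -0.034] F [-3.56 -1.05  8.82] M [-0.093  0.597 -0.121] open 0.04175088815982537 grip 41.50437891483307
```

play_rows --series '[[0.3,[0,0,0.002],[0,0,0.5]],[0.3,[0,0,0.002],[0,0,0.5]],[0.3,[0,0,0.002],[0,0,0.5]],[0.3,[0,0,0.002],[0,0,0.5]],[0.3,[0,0,0],[0,0,0]]]'

```text
t: 8.9
tool_pos: [0.5399, -0.2404, 0.1059]
tool_rot: [-3.038, -0.791, 0.004]
contact_force: [-5.9, 0.2, 10.2]
opening: 0.0424
grip_force: 41.6
```

```bash
python3 - <<'E'
from h import *
todo([.541,-.241,.108])
E
```

```text
t 8.9 pos [ 0.5399 -0.2404  0.1059] q [-0.545  0.084  1.797 -0.     1.264  0.517] x [ 0.873  0.488 -0.002] z [-0.0034  0.0016 -1.    ]
units [ 0.014  0.021 -0.042] F [-5.92  0.19 10.24] M [0.123 0.816 0.247] open 0.042449464442170806 grip 41.639753580093384
```

```bash
cat >> h.py <<'E'
def mz(n=5):
    r=[]
    for _ in range(n): imaging.get_image('scene'); o=ctrl.get_obs(); r.append([*o['contact_force'],o['wrist_torque'][2],o['q'][5]])
    print('mean F,Mz,q6',np.mean(r,0).round(3),'Mz',np.array(r)[:,3].round(3))
E
python3 -c "
from h import *
mz()"
```

```text
mean F,Mz,q6 [-4.985  0.748  9.56   0.242  0.516] Mz [0.229 0.259 0.201 0.254 0.265]
```

play_rows --series '[[0.3,[-0.025,-0.015,0],[0,0,0.5]],[0.3,[0,0,0.002],[0,0,0.5]],[0.3,[0,0,0],[0,0,0]]]'

```text
t: 9.52
tool_pos: [0.5393, -0.2404, 0.1058]
tool_rot: [-3.086, -0.581, 0.002]
contact_force: [-1.2, -0.3, 7.2]
opening: 0.0422
grip_force: 41.5
```

```bash
python3 -c "
from h import *
mz();todo([.541,-.241,.108])"
```

```text
mean F,Mz,q6 [-1.471  0.183  7.192  0.888  0.653] Mz [0.918 0.863 0.911 0.909 0.84 ]
t 9.775 pos [ 0.5393 -0.2404  0.1058] q [-0.545  0.082  1.8    0.     1.261  0.653] x [ 0.931  0.364 -0.001] z [-1.2e-03  8.0e-04 -1.0e+00]
units [ 0.027  0.023 -0.044] F [-1.63 -0.36  7.84] M [0.027 0.221 0.84 ] open 0.04224033741547886 grip 41.512961983680725
```

play_rows --series '[[0.3,[0,0,0],[0,0,0.5]],[0.3,[0,0,0],[0,0,0]]]'

```text
t: 10.02
tool_pos: [0.5394, -0.2402, 0.1058]
tool_rot: [-3.104, -0.475, 0.002]
contact_force: [-1.2, 0.8, 7.9]
opening: 0.0415
grip_force: 41.6
```

```bash
python3 -c "
from h import *
mz(3)"
```

```text
mean F,Mz,q6 [-1.254  0.541  6.412  1.211  0.722] Mz [1.187 1.198 1.248]
```

play_rows --series '[[0.3,[0,0,0],[0,0,-0.5]],[0.3,[0,0,0],[0,0,0]]]'

```text
t: 10.42
tool_pos: [0.5394, -0.2403, 0.1058]
tool_rot: [-3.087, -0.578, 0.001]
contact_force: [-1.3, 0.6, 6.9]
opening: 0.0417
grip_force: 41.6
```

```bash
python3 -c "
from h import *
mz(3)"
```

```text
mean F,Mz,q6 [-1.621  1.079  7.112  0.068  0.655] Mz [0.057 0.081 0.067]
```

play_rows --series '[[0.3,[0,0,0],[0,0,-0.5]],[0.3,[0,0,0],[0,0,0]]]'

```text
t: 10.82
tool_pos: [0.5395, -0.2405, 0.1059]
tool_rot: [-3.065, -0.685, 0.0]
contact_force: [-1.0, -0.1, 6.5]
opening: 0.0423
grip_force: 41.6
```

```bash
python3 -c "
from h import *
mz(3)"
```

```text
mean F,Mz,q6 [-0.943  0.585  7.271  0.048  0.585] Mz [0.034 0.071 0.038]
```

play_rows --series '[[0.3,[0,0,0],[0,0,-0.5]],[0.3,[0,0,0],[0,0,0]]]'

```text
t: 11.22
tool_pos: [0.5395, -0.2406, 0.106]
tool_rot: [-3.039, -0.791, 0.0]
contact_force: [-0.8, -0.5, 6.0]
opening: 0.0422
grip_force: 41.6
```

```bash
python3 -c "
from h import *
mz(3);todo([.54,-.2405,.108])"
```

```text
mean F,Mz,q6 [-0.972  0.366  7.153  0.04   0.516] Mz [0.047 0.012 0.061]
t 11.375 pos [ 0.5396 -0.2406  0.106 ] q [-5.460e-01  8.200e-02  1.800e+00  1.000e-03  1.261e+00  5.160e-01] x [0.873 0.487 0.   ] z [-2.e-04  9.e-04 -1.e+00]
units [ 0.009  0.002 -0.04 ] F [-1.05  0.27  6.37] M [-0.102  0.157  0.061] open 0.041865718067169405 grip 41.57408058643341
```

The stop was reached: the torque is 1.2 N m against it and falls to nothing on backing off. I find the onset once more in fine steps.

play_rows --series '[[0.3,[0,0,0],[0,0,0.5]],[0.3,[0,0,0],[0,0,0.5]],[0.3,[0,0,0],[0,0,0]]]'

```text
t: 11.75
tool_pos: [0.5394, -0.2404, 0.1058]
tool_rot: [-3.087, -0.576, 0.0]
contact_force: [-0.9, 0.2, 6.6]
opening: 0.0418
grip_force: 41.6
```

```bash
python3 -c "
from h import *
mz(3)"
```

```text
mean F,Mz,q6 [-1.034 -0.057  6.924 -0.064  0.656] Mz [-0.1   -0.103  0.012]
```

play_rows --series '[[0.3,[0,0,0],[0,0,0.2]],[0.3,[0,0,0],[0,0,0]]]'

```text
t: 12.15
tool_pos: [0.5394, -0.2403, 0.1058]
tool_rot: [-3.094, -0.535, 0.001]
contact_force: [-0.4, -0.4, 7.3]
opening: 0.0424
grip_force: 41.6
```

```bash
python3 -c "
from h import *
mz(3)"
```

```text
mean F,Mz,q6 [-0.852  0.286  7.179  0.402  0.682] Mz [0.417 0.372 0.418]
```

play_rows --series '[[0.3,[0,0,0],[0,0,0.2]],[0.3,[0,0,0],[0,0,0]]]'

```text
t: 12.55
tool_pos: [0.5394, -0.2402, 0.1058]
tool_rot: [-3.101, -0.495, 0.001]
contact_force: [-1.5, 0.1, 7.3]
opening: 0.0423
grip_force: 41.6
```

```bash
python3 -c "
from h import *
mz(3)"
```

```text
mean F,Mz,q6 [-0.72   0.59   7.462  0.974  0.709] Mz [0.983 0.979 0.959]
```

play_rows --series '[[0.3,[0,0,-0.004],[0,0,-0.5]],[0.3,[0,0,-0.004],[0,0,-1]],[0.3,[0,0,-0.004],[0,0,-1]],[0.3,[0,0,-0.004],[0,0,-1]],[0.3,[0,0,-0.004],[0,0,-1]],[0.3,[0,0,-0.004],[0,0,-1]],[0.3,[0,0,-0.004],[0,0,-1]],[0.3,[0,0,-0.004],[0,0,-1]]]'

```text
t: 13.7
tool_pos: [0.5409, -0.2416, 0.1073]
tool_rot: [2.435, 1.979, 0.003]
contact_force: [7.1, -4.0, -0.1]
opening: 0.042
grip_force: 41.1
```

play_rows --series '[[0.3,[0,0,-0.004],[0,0,-1]],[0.3,[0,0,-0.004],[0,0,-1]],[0.3,[0,0,-0.004],[0,0,-1]],[0.3,[0,0,-0.004],[0,0,-0.6]],[0.3,[0,0,0],[0,0,-0.48]],[0.3,[0,0,0],[0,0,0]],[0.3,[0,0,0],[0,0,0]]]'

```text
t: 14.58
tool_pos: [0.5421, -0.2416, 0.1081]
tool_rot: [1.785, 2.577, 0.004]
contact_force: [11.0, -5.1, -2.1]
opening: 0.042
grip_force: 40.9
```

```bash
python3 - <<'E'
from h import *
mz(4);todo([.54,-.2405,.108])
a=shot('scene','s4.png')
cv2.imwrite('pics/c4.png',cv2.resize(a['color'][140:240,195:295],(600,600),interpolation=2))
E
```

```text
mean F,Mz,q6 [10.385 -4.796 -1.243  0.031 -0.906] Mz [0.046 0.055 0.015 0.009]
t 14.775 pos [ 0.5421 -0.2416  0.1081] q [-0.545  0.081  1.797  0.002  1.257 -0.906] x [-0.352  0.936 -0.004] z [ 0.007  -0.0019 -1.    ]
units [ 0.035 -0.032  0.001] F [10.55 -4.68 -1.41] M [-0.722 -1.52   0.009] open 0.0419908661830848 grip 40.91381371021271
```

View pics/c4.png

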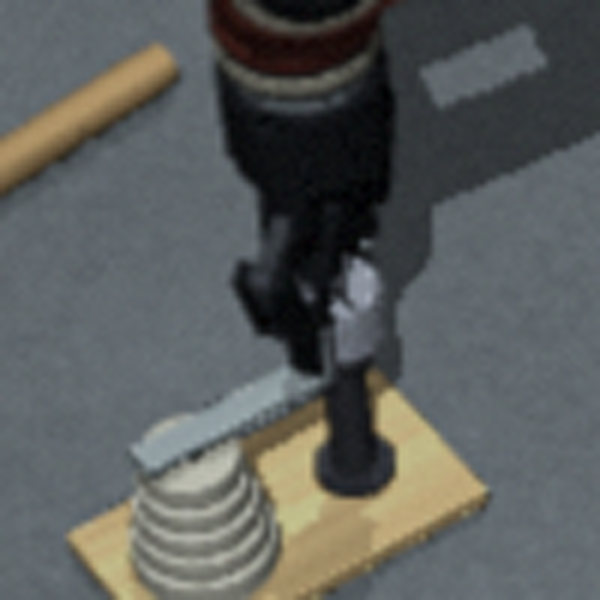

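The cap is still gripped at (350,300) and the model stands under its bar. q6 has come back 90° from the stop onset. I relieve the small side load and hand in.

play_rows --series '[[0.3,[0,0.06,0],[0,0,0]],[0.3,[0,0,0],[0,0,0]],[0.3,[0,0,0],[0,0,0]]]'

```text
t: 15.2
tool_pos: [0.5422, -0.2415, 0.1079]
tool_rot: [1.788, 2.581, -0.004]
contact_force: [0.0, -6.7, 2.9]
opening: 0.0424
grip_force: 41.6
```

```bash
python3 - <<'E'
from h import *
mz(3);todo([.54,-.2405,.108])
print(ctrl.finish_job())
E
```

```text
mean F,Mz,q6 [-0.309 -7.097  2.939  0.032 -0.902] Mz [0.04  0.046 0.01 ]
t 15.35 pos [ 0.5422 -0.2415  0.1079] q [-0.543  0.085  1.793 -0.003  1.262 -0.902] x [-0.352  0.936 -0.003] z [-1.0e-04 -3.2e-03 -1.0e+00]
units [ 0.035 -0.033 -0.001] F [-0.18 -7.68  2.91] M [-1.048 -0.016  0.01 ] open 0.04249491572683155 grip 41.61326587200165
the job is handed in; nothing more can be done
None
```

I screwed the round stepped model's cap down to its hard stop (1.2 N m against under 0.1 N m turning), backed it off about 90°, and handed the job in still gripping it at about 41 N; no verdict came back.

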